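# Push a brake-pad carton home in its racking lane

## Robot

A 6-joint arm with a two-finger parallel gripper is mounted at the origin on the work surface. World frame = base frame: x ahead of the robot, y to its left, z up, the work surface at z = 0. Lengths are in m, angles in rad, forces in N, time in s.
With the tool pointing down it reaches from about 0.3 to 0.775 m from the base axis. Payload 14.6 kg.
Tool frame: the origin (TCP) lies midway between the tips of the shut fingers; the grasp point (between the pads) lies 19 mm behind it; z points along the fingers, y is the line along which they close (so a half turn about z gives the same grasp; the last joint's range is limited). The gripper opens to 94 mm and grips with 3 to 60 N. Pads are 16 mm wide; open, the fingers measure 119 mm over their backs; the gripper's body (75 mm by 177 mm) begins 78 mm behind the grasp point.
Start: joints at [1.132, 0.3, 1.521, -0, 1.321, -0.067], TCP at [0.2, 0.512, 0.205] pointing down, gripper open.
Joint ranges: [-3.03, 3.03], [-0.79, 2.21], [0.23, 2.52], [-1.04, 4.18], [0, 3.07], [-2.55, 2.55]. Speed limits (rad/s): [2.22, 2.22, 2.57, 3.14, 3.14, 3.14].

## Interface

Orientations are given as [roll, pitch, yaw] about the fixed x, y, z axes, in that order (R = Rz(yaw) Ry(pitch) Rx(roll)).
In Python, from station import ctrl gives the robot as it stands. The module is installed in compiled form; this text tells all that it offers.
- The arm moves only by the tool servo_tool, never from a script. Its argument "plan" is a list of rows, each a list of 7 numbers: the opening in per cent of the stroke, from 0 (shut) to 100 (fully open), then the shift along the tool's x, y, z in m, then the turn, a rotation vector about the tool's x, y, z in rad. A call has exactly 8 rows; each row shifts and turns the commanded pose from where the row before left it, along the tool's axes as they then stand; what a row does not reach is not made up. A row lasts 1/8 s, in which the tool goes at most 62.5 mm and 10.7 degrees, less where a joint would pass 70% of its speed; a pose out of reach is approached as far as the arm can. A call with a gripper value outside its range is refused whole. The fingers move at their own pace and stop on an object; "force" is the grip in N (left out, the last holds). Time passes only in rows, so rows that do not move let the fingers close, or fill a call up. It gives the time, the measured TCP pose, the force, the opening and the grip force at its end, in the units of the state.
- ctrl.get_obs(): the state, without advancing time (a new reading comes with each control period).
- ctrl.camera(name): name is "scene" or "top" or "wrist"; returns a dict with "pixels" (400x640x3 uint8, red, green, blue), "z_map" (400x640 float32, m along the optical axis (not along the pixel's ray), 0 where there is no reading), "mtx" (3x3 intrinsics, pixels), "pose" (4x4, takes a point from camera to world coordinates). Camera axes: x right, y up, looking along -z (the intrinsics and any distortion apply to the point x, -y, -z); pixel columns grow to the right and rows downward; lengths in m; the calibration is good to about 2 mm. A picture is of the moment at which its call begins.
- ctrl.hand_in(): hands the job in; it is judged then, once.
The state is a dict: "time_s": time; "qpos": joint angles; "joint_vel": joint speeds; "tau": joint torques, N m; "ee_pos": TCP position; "eef_rot": TCP orientation; "force": force on the tool from outside, world axes, zero at the start; "moment": the same for the moment, N m; "grip_width": finger opening in m; "grip_force": force on a finger pad.
Only numpy, scipy, OpenCV 4.12 (cv2) and the standard library are available. Lean on these libraries where they do the work, as an engineer would, in place of code of your own. Each camera call takes 0.05 s, during which the arm holds its last target. There are 200 camera calls.

## Task

Line the cardboard carton up in front of the lane on the steel deck, then push it gently between the two guide rails until it is fully home against the end stop, with neither the carton nor the robot touching a rail at any time. Only push the carton with the fingers, never lift or tip it, leave the other things on the bench where they are, and finish clear of everything.

Things in the scene. Friction and masses are not known exactly. Their poses are not given: they have to be found in the camera images.
- lane: Fixed steel deck on the bench, 440 long (x), 250 wide (y), 4 thick. Origin at bench level on the lane's centre line at its mouth (where the rails begin). +x runs down the lane to the end stop, +y is its left, z up. From x = -220 to 0 a bare flat apron, beyond it the lane between the rails: 112 wide (y = -56 to +56), 212 long to the face of the end stop.
- rail_left: Fixed low aluminium guide rail on the left (+y) side of the lane, 212 long (x), 6 thick, 18 tall above the deck (top 22 above the bench). Origin at the centre of its underside, on the deck. Its inner face is at y = +56 of the lane. Must not be touched.
- rail_right: The same guide rail on the right (-y) side; its inner face is at y = -56 of the lane. Must not be touched.
- end_stop: Fixed dark steel plate across the far end of the lane, 6 thick (x), 124 wide (y), 36 tall above the deck. Origin at the centre of its underside, on the deck, 215 from the mouth; the face that the carton meets is 3 nearer the mouth.
- carton: Loose closed cardboard carton, paper tape along its top, 120 long (x), 90 wide (y), 60 tall, 0.4 to 0.85 kg, slides under a few newtons. Origin at the centre of its underside. Starts on the apron before the mouth, x roughly along the lane's x (up to 0.25 rad askew), up to 30 off the centre line. Home: its origin is 152 past the mouth, near the centre line.
- spray_can: Loose blue can, 60 across, 150 tall, origin at the centre of its underside. Leave alone.
- jar: Loose amber jar with a steel lid, 64 across, 80 tall, origin at the centre of its underside. Leave alone.
- bulb_box: Loose small paper box, 40 by 40 by 70 tall, origin at the centre of its underside. Leave alone.
Not all that is in view belongs to the job. Of the things shaped like the carton, the cardboard one is meant.

How it is judged:
By the outcome, as a careful person would: the job done as asked, in the order asked, and still so for the second after the job is handed in, with the robot touching nothing.
It also fails if it takes over 70 s, if anything falls off the work surface, if the arm or the gripper's body presses on something with over 40 N, if the wrist force passes 120 N, or if a joint passes its speed limit or range.

## Working session

There is one attempt and no reset: what is moved stays moved. The work goes in short steps, Python scripts to look and compute and a tool call to move; the robot and the scene stay as the last step left them, time stands still between calls to the robot, and variables do not carry over. Pictures are saved under pics/ and viewed, at most 10 in all, crops included, and the job is handed in when it is done.

Besides the shell and the picture viewer there is one more tool, called as name(argument=value, ...), one argument or row to a line, values as JSON. servo_tool: Moves the arm, as the interface text tells. Its arguments: {"type":"object","properties":{"plan":{"type":"array","items":{"type":"array","items":{"type":"number"}}},"force":{"type":"number"}},"required":["plan"]}

```bash
mkdir -p pics
cat > h.py <<'E'
import numpy as np, cv2
from station import ctrl
def cam(n):
    c=ctrl.camera(n); return c
def save(c,f): cv2.imwrite('pics/'+f,c['pixels'][:,:,::-1])
def ray(c,uv,z):
    K=c['mtx'];P=c['pose'];uv=np.atleast_2d(np.array(uv,float))
    d=np.c_[(uv-K[:2,2][None])/[[K[0,0],K[1,1]]],np.ones(len(uv))]*[1,-1,-1]
    d=d@P[:3,:3].T;o=P[:3,3]
    return o+d*((z-o[2])/d[:,2])[:,None]
def cloud(c):
    h,w=c['z_map'].shape;u,v=np.meshgrid(np.arange(w),np.arange(h));K=c['mtx'];z=c['z_map']
    p=np.stack([(u-K[0,2])/K[0,0]*z,-(v-K[1,2])/K[1,1]*z,-z],-1)
    return p@c['pose'][:3,:3].T+c['pose'][:3,3]
E
python3 - <<'E'
from h import *
for n in('top','scene'):
    c=cam(n);save(c,n+'0.png');print(n,c['mtx'],c['pose'])
print(ctrl.get_obs())
E
```

```text
top [[388.81791757   0.         319.40053884]
 [  0.         388.81791757 197.47095868]
 [  0.           0.           1.        ]] [[-2.72293966e-02  9.88537186e-01 -1.48501828e-01  4.38520117e-01]
 [-9.99619533e-01 -2.75807002e-02 -3.06468075e-04  5.65278409e-03]
 [-4.39873948e-03  1.48436983e-01  9.88912086e-01  1.04357933e+00]
 [ 0.00000000e+00  0.00000000e+00  0.00000000e+00  1.00000000e+00]]
scene [[393.27981036   0.         313.91083317]
 [  0.         393.27981036 204.53427818]
 [  0.           0.           1.        ]] [[-0.06407106 -0.59455403  0.80149885  1.45125772]
 [ 0.9978639  -0.04842951  0.04384316  0.0366152 ]
 [ 0.01274907  0.80259585  0.59638693  0.70019816]
 [ 0.          0.          0.          1.        ]]
{'time_s': 0.1, 'qpos': array([ 1.13241262e+00,  3.00412411e-01,  1.52147848e+00, -3.46149419e-06,
        1.32069169e+00, -6.66513540e-02]), 'joint_vel': array([-0.00027039, -0.00184457, -0.00172969,  0.00089654, -0.00010451,
        0.00100294]), 'tau': array([-7.17922831e-06, -5.32649410e+01, -3.53282475e+01,  7.09069194e-02,
        2.34972319e-02, -1.27956328e-04]), 'ee_pos': array([0.19971413, 0.51222625, 0.20496192]), 'eef_rot': array([-3.14060470e+00, -6.25858444e-05,  2.76986113e+00]), 'force': array([-0.57252646,  0.35806325, -0.89951483]), 'moment': array([0.07798638, 0.00679518, 0.04894878]), 'grip_force': 0.0, 'grip_width': 0.09414963262163666}
```

View pics/top0.png

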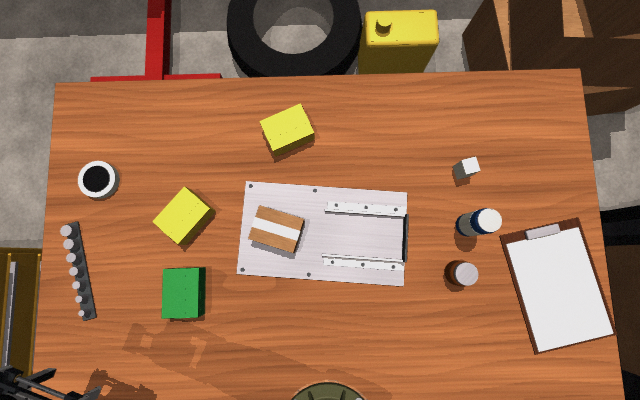

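View pics/scene0.png

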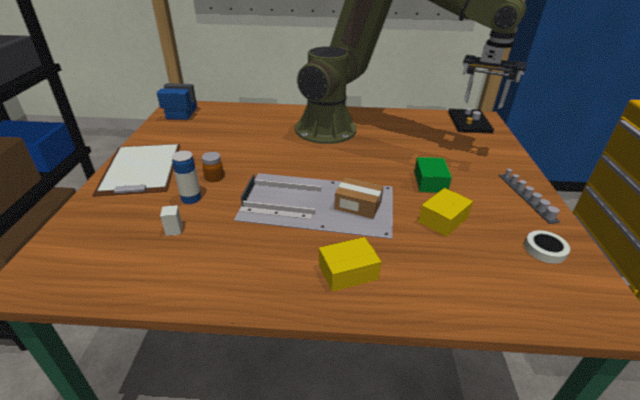

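The top view shows the deck at columns 237–408 and rows 182–286, with its lane running right (world −y) to the dark stop at (406,237). The carton sits askew at (277,229), the can, jar and box are near (480,225), (462,273) and (468,167), and yellow and green decoys lie left and above.

```bash
cat >> h.py <<'E'
def rect(mask,c,z,lo=100):
    n,l,s,_=cv2.connectedComponentsWithStats(mask.astype(np.uint8))
    out=[]
    for i in range(1,n):
        if s[i,4]<lo: continue
        k=cv2.findContours((l==i).astype(np.uint8),0,2)[0]
        k=max(k,key=cv2.contourArea)[:,0]
        w=ray(c,k,z)[:,:2]; r=cv2.minAreaRect((w*1000).astype(np.float32)); out.append((s[i],r,w))
    return out
E
python3 - <<'E'
from h import *
np.set_printoptions(precision=4,suppress=True)
c=cam('top');p=cloud(c);Z=p[...,2]
roi=np.zeros(Z.shape,bool);roi[170:300,225:420]=1
for u,v in((280,228),(370,210),(360,264),(330,237),(406,237),(260,270),(200,200)):print((u,v),p[v,u],c['pixels'][v,u])
print('carton top');m=roi&(Z>.052)&(Z<.08)
for s,r,w in rect(m,c,.064):print(s,r,cv2.boxPoints(r))
hsv=cv2.cvtColor(c['pixels'],cv2.COLOR_RGB2HSV)
m=roi&(hsv[...,1]<60)&(hsv[...,2]>60)
m=cv2.morphologyEx(m.astype(np.uint8),cv2.MORPH_CLOSE,np.ones((5,5)))
print('deck')
for s,r,w in rect(m,c,.004,2000):print(s,r,cv2.boxPoints(r))
print('stop');m=roi&(Z>.03)&(Z<.05)
for s,r,w in rect(m,c,.04,15):print(s,r)
print('rail');m=roi&(Z>.016)&(Z<.028)
for s,r,w in rect(m,c,.022,40):print(s,r,cv2.boxPoints(r))
im=cv2.resize(c['pixels'][170:300,225:420],None,fx=4,fy=4,interpolation=2);cv2.imwrite('pics/crop.png',im[:,:,::-1])
E
```

```text
(280, 228) [0.5105 0.1071 0.0654] [231 230 230]
(370, 210) [ 0.5564 -0.1287  0.0074] [231 229 231]
(360, 264) [ 0.4144 -0.0962  0.0032] [227 226 226]
(330, 237) [ 0.4874 -0.0193  0.0044] [216 207 210]
(406, 237) [ 0.4805 -0.2141  0.0377] [88 88 89]
(260, 270) [0.406  0.1679 0.0015] [216 207 209]
(200, 200) [0.5883 0.3117 0.0596] [160 144  45]
carton top
[ 248  205   56   48 1712] ((509.9288024902344, 118.16676330566406), (121.25445556640625, 89.92534637451172), 71.2662124633789) [[447.8765  75.1922]
 [533.0377  46.3108]
 [571.9811 161.1413]
 [486.8199 190.0228]]
deck
[  237   181   171   105 14302] ((500.4827880859375, -2.7998199462890625), (444.30621337890625, 249.2882537841797), 84.31934356689453) [[ 354.4612 -211.5242]
 [ 602.5252 -236.1997]
 [ 646.5044  205.9245]
 [ 398.4404  230.6001]]
stop
[404 214   5  48 147] ((479.7008056640625, -213.11590576171875), (8.050016403198242, 120.9014663696289), 84.31290435791016)
rail
[325 209  81  33 237] ((544.4097290039062, -121.50423431396484), (221.68618774414062, 66.74166870117188), 66.99249267578125) [[ 470.3702 -210.4871]
 [ 531.8028 -236.5732]
 [ 618.4492  -32.5213]
 [ 557.0167   -6.4353]]
[322 244  83  18 205] ((431.6691589355469, -104.84871673583984), (43.25971221923828, 213.71983337402344), 5.403327465057373) [[ 400.0728   -0.5004]
 [ 420.198  -213.2706]
 [ 463.2655 -209.197 ]
 [ 443.1403    3.5732]]
```

View pics/crop.png

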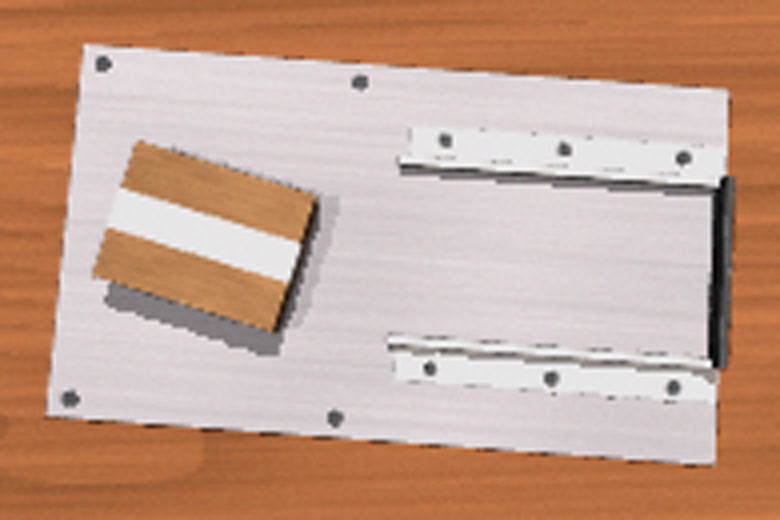

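servo_tool(
  plan=[
    [64,0,0,0,0,0,0.17],
    [64,0,0,0,0,0,0.17],
    [64,0,0,0,0,0,0.17],
    [64,0,0,0,0,0,0.17],
    [64,0,0,0,0,0,0.17],
    [64,0,0,0,0,0,0.17],
    [64,0,0,0,0,0,0.17],
    [64,0,0,0,0,0,0.108],
  ],
)

```text
time_s: 1.15
ee_pos: [0.1998, 0.5123, 0.2052]
eef_rot: [-3.141, 0.001, 1.467]
force: [0.3, -0.6, 0.1]
grip_width: 0.0606
grip_force: 0.0
```

servo_tool(
  plan=[
    [64,-0.032,0.044,0,0,0,0],
    [64,-0.032,0.044,0,0,0,0],
    [64,-0.032,0.044,0,0,0,0],
    [64,-0.032,0.044,0,0,0,0],
    [64,-0.032,0.044,0,0,0,0],
    [64,-0.032,0.044,0,0,0,0],
    [64,-0.032,0.044,0,0,0,0],
    [64,0,0,0,0,0,0],
  ],
)

```text
time_s: 2.15
ee_pos: [0.4859, 0.2567, 0.2049]
eef_rot: [-3.141, 0.001, 1.468]
force: [-0.1, 0.4, 0.3]
grip_width: 0.0602
grip_force: 0.0
```

servo_tool(
  plan=[
    [64,-0.0174,0.0241,0,0,0,0],
    [64,-0.0174,0.0241,0,0,0,0],
    [64,0,0,0.03,0,0,0],
    [64,0,0,0.03,0,0,0],
    [64,0,0,0.02,0,0,0],
    [64,0,0,0.015,0,0,0],
    [64,0,0,0,0,0,0],
    [64,0,0,0,0,0,0],
  ],
)

```text
time_s: 3.15
ee_pos: [0.529, 0.22, 0.1113]
eef_rot: [3.141, -0.001, 1.472]
force: [-0.6, 0.6, -0.7]
grip_width: 0.0604
grip_force: 0.0
```

```bash
cat > lane.py <<'E'
from h import *
O=np.array([500.5,-2.8]);a=np.deg2rad(84.32)+np.pi;D=np.array([np.cos(a),np.sin(a)]);N=np.array([-D[1],D[0]])
def lf(w): w=np.asarray(w)-O; return np.stack([w@D,w@N],-1)
def carton(c):
    p=cloud(c);L=lf(p[...,:2]*1000)
    m=(p[...,2]>.05)&(p[...,2]<.08)&(abs(L[...,1])<75)&(L[...,0]>-205)&(L[...,0]<225)
    hsv=cv2.cvtColor(c['pixels'],cv2.COLOR_RGB2HSV)
    for s,r,w in rect(m,c,.064,400):
        b=cv2.boxPoints(r);l=lf(b);e=l-np.roll(l,1,0);k=np.argmax(np.linalg.norm(e,axis=1));v=e[k]*np.sign(e[k,0])
        print('carton lane xy',lf(r[0]).round(1),'size',np.round(r[1],1),'yaw',round(float(np.arctan2(v[1],v[0])),3))
def tcp():
    o=ctrl.get_obs();print('tcp lane',lf(o['ee_pos'][:2]*1000).round(1),o['ee_pos'][2].round(4),'yaw rel',round(float(o['eef_rot'][2]-(a-np.pi)),4))
if __name__=='__main__':
    import sys
    c=cam('top');carton(c);tcp()
    if len(sys.argv)>1: save(c,sys.argv[1])
E
python3 lane.py top1.png
```

```text
carton lane xy [-121.1   -2.6] size [121.7  89.9] yaw -0.23
tcp lane [-224.4    6.3] 0.1114 yaw rel 0.0002
```

View pics/top1.png

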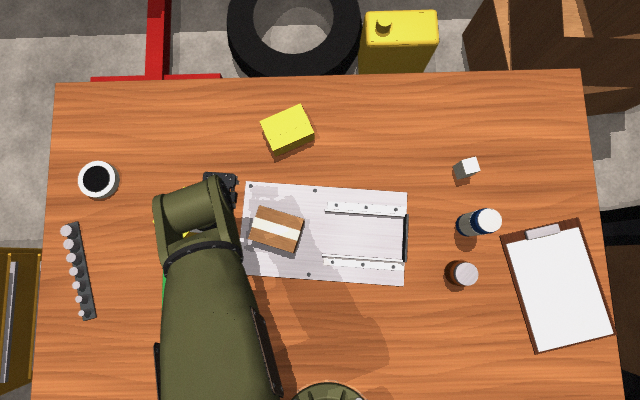

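The arm is behind the carton (its wrist at column 200) and the carton still shows fully at (277,229). I'll descend, then approach.

servo_tool(
  plan=[
    [64,0,0,0.02,0,0,0],
    [64,0,0,0.02,0,0,0],
    [64,0,0,0.02,0,0,0],
    [64,0,0,0.018,0,0,0],
    [64,-0.005,0,0,0,0,0],
    [64,-0.005,0,0,0,0,0],
    [64,-0.005,0,0,0,0,0],
    [64,0,0,0,0,0,0],
  ],
)

```text
time_s: 4.2
ee_pos: [0.5275, 0.2044, 0.033]
eef_rot: [3.141, -0.0, 1.471]
force: [-0.4, 0.6, -0.2]
grip_width: 0.0599
grip_force: 0.0
```

servo_tool(
  plan=[
    [64,-0.003,0,0,0,0,0],
    [64,-0.003,0,0,0,0,0],
    [64,-0.003,0,0,0,0,0],
    [64,-0.003,0,0,0,0,0],
    [64,-0.003,0,0,0,0,0],
    [64,-0.003,0,0,0,0,0],
    [64,-0.003,0,0,0,0,0],
    [64,0,0,0,0,0,0],
  ],
)

```text
time_s: 5.2
ee_pos: [0.5251, 0.1836, 0.0325]
eef_rot: [3.142, 0.0, 1.472]
force: [0.4, 0.3, 0.1]
grip_width: 0.06
grip_force: 0.0
```

```bash
python3 lane.py
```

```text
carton lane xy [-112.2    0. ] size [120.8  89.9] yaw -0.186
tcp lane [-187.9    6.1] 0.0325 yaw rel 0.0001
```

servo_tool(
  plan=[
    [64,-0.003,0,0,0,0,0],
    [64,-0.003,0,0,0,0,0],
    [64,-0.003,0,0,0,0,0],
    [64,-0.003,0,0,0,0,0],
    [64,-0.003,0,0,0,0,0],
    [64,-0.002,0,0,0,0,0],
    [64,-0.002,0,0,0,0,0],
    [64,0,0,0,0,0,0],
  ],
)

```text
time_s: 6.25
ee_pos: [0.5233, 0.1647, 0.0324]
eef_rot: [3.142, 0.0, 1.472]
force: [-0.5, -0.1, 0.9]
grip_width: 0.0598
grip_force: 0.2
```

```bash
python3 lane.py
```

```text
carton lane xy [-93.5   5.4] size [114.   90.2] yaw -0.095
tcp lane [-169.     6.1] 0.0324 yaw rel 0.0002
```

servo_tool(
  plan=[
    [64,0.01,0,0,0,0,0],
    [64,0.01,0,0,0,0,0],
    [64,0,0,-0.045,0,0,0],
    [64,0,0,-0.045,0,0,0],
    [64,-0.045,0.042,0,0,0,0],
    [64,-0.045,0.042,0,0,0,0],
    [64,0,0,0,0,0,-0.171],
    [64,0,0,0,0,0,-0.175],
  ],
)

```text
time_s: 7.3
ee_pos: [0.6002, 0.0869, 0.1221]
eef_rot: [-3.141, 0.0, 1.823]
force: [0.5, -0.6, -0.6]
grip_width: 0.0603
grip_force: 0.0
```

servo_tool(
  plan=[
    [64,0,0,0,0,0,-0.175],
    [64,0,0,0,0,0,-0.175],
    [64,0,0,0,0,0,-0.175],
    [64,0,0,0,0,0,-0.175],
    [64,0,0,0,0,0,-0.175],
    [64,0,0,0,0,0,-0.175],
    [64,0,0,0,0,0,-0.175],
    [64,0,0,0,0,0,0],
  ],
)

```text
time_s: 8.3
ee_pos: [0.6, 0.0876, 0.1224]
eef_rot: [-3.141, -0.0, 3.042]
force: [-0.4, 1.0, -0.3]
grip_width: 0.06
grip_force: 0.0
```

```bash
python3 lane.py top2.png
```

```text
tcp lane [-99.7  90.1] 0.1224 yaw rel 1.5677
```

View pics/top2.png

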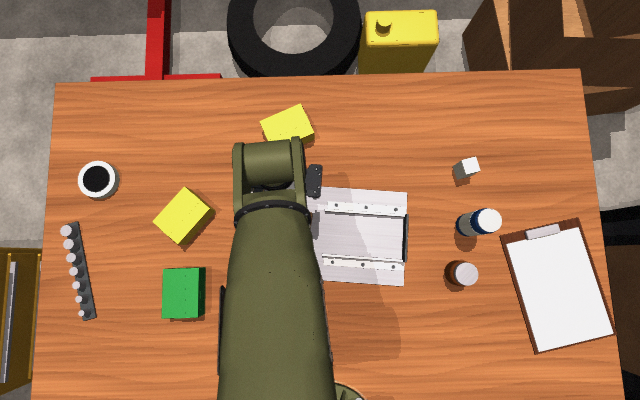

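servo_tool(
  plan=[
    [64,0,0,0.025,0,0,0],
    [64,0,0,0.025,0,0,0],
    [64,0,0,0.025,0,0,0],
    [64,0,0,0.015,0,0,0],
    [64,0.005,0,0,0,0,0],
    [64,0.005,0,0,0,0,0],
    [64,0.005,0,0,0,0,0],
    [64,0.005,0,0,0,0,0],
  ],
)

```text
time_s: 9.35
ee_pos: [0.5799, 0.089, 0.0331]
eef_rot: [3.141, 0.001, 3.043]
force: [-0.0, -0.3, 0.3]
grip_width: 0.0601
grip_force: 0.0
```

servo_tool(
  plan=[
    [64,0.003,0,0,0,0,0],
    [64,0.003,0,0,0,0,0],
    [64,0.003,0,0,0,0,0],
    [64,0.003,0,0,0,0,0],
    [64,0.002,0,0,0,0,0],
    [64,0.002,0,0,0,0,0],
    [64,0,0,0,0,0,0],
    [64,0,0,0,0,0,0],
  ],
)

```text
time_s: 10.35
ee_pos: [0.5639, 0.0904, 0.0323]
eef_rot: [-3.141, -0.001, 3.043]
force: [0.9, 0.4, 0.8]
grip_width: 0.0598
grip_force: 0.5
```

Run:
```python
from lane import *
tcp();print(ctrl.get_obs()['force'])
c=cam('scene');save(c,'sc1.png')
```

```text
tcp lane [-99.1  53.9] 0.0323 yaw rel 1.5712
[0.88604354 0.39225576 0.75137744]
```

View pics/sc1.png

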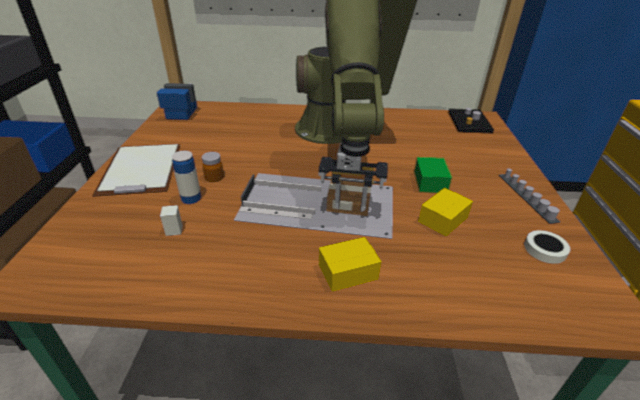

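The scene view shows both fingers flush on the carton's far side, around (350,205), with the carton square on the apron and short of the rails. Next I'll go back behind it.

servo_tool(
  plan=[
    [64,-0.015,0,0,0,0,0],
    [64,-0.015,0,0,0,0,0],
    [64,0,0,-0.045,0,0,0],
    [64,0,0,-0.045,0,0,0],
    [64,0.042,0.053,-0.01,0,0,0],
    [64,0.042,0.053,0,0,0,0],
    [64,0,0,0,0,0,0.171],
    [64,0,0,0,0,0,0.175],
  ],
)

```text
time_s: 11.4
ee_pos: [0.526, 0.1927, 0.1314]
eef_rot: [-3.141, -0.001, 2.693]
force: [1.1, -0.2, 0.2]
grip_width: 0.0601
grip_force: 0.0
```

servo_tool(
  plan=[
    [64,0,0,0,0,0,0.175],
    [64,0,0,0,0,0,0.175],
    [64,0,0,0,0,0,0.175],
    [64,0,0,0,0,0,0.175],
    [64,0,0,0,0,0,0.175],
    [64,0,0,0,0,0,0.175],
    [64,0,0,0,0,0,0.175],
    [64,0,0,0,0,0,0],
  ],
)

```text
time_s: 12.4
ee_pos: [0.5264, 0.192, 0.1313]
eef_rot: [-3.141, 0.0, 1.473]
force: [0.3, -0.2, 0.8]
grip_width: 0.0602
grip_force: 0.0
```

```bash
python3 lane.py top3.png
```

```text
carton lane xy [-93.4  -2. ] size [120.8  89.9] yaw -0.012
tcp lane [-196.5    6.6] 0.1314 yaw rel 0.0041
```

The carton is now square (yaw −0.012) and centred to −2 mm. Next I'll descend behind it and push straight.

servo_tool(
  plan=[
    [64,0,-0.008,0.025,0,0,0.004],
    [64,0,0,0.025,0,0,0],
    [64,0,0,0.025,0,0,0],
    [64,0,0,0.023,0,0,0],
    [64,-0.008,0,0,0,0,0],
    [64,-0.008,0,0,0,0,0],
    [64,-0.008,0,0,0,0,0],
    [64,-0.005,0,0,0,0,0],
  ],
)

```text
time_s: 13.45
ee_pos: [0.516, 0.1635, 0.0343]
eef_rot: [3.141, -0.0, 1.468]
force: [-0.5, 0.3, 0.2]
grip_width: 0.0603
grip_force: 0.0
```

servo_tool(
  plan=[
    [64,-0.004,0,0,0,0,0],
    [64,-0.004,0,0,0,0,0],
    [64,-0.004,0,0,0,0,0],
    [64,-0.004,0,0,0,0,0],
    [64,-0.004,0,0,0,0,0],
    [64,-0.004,0,0,0,0,0],
    [64,-0.004,0,0,0,0,0],
    [64,-0.004,0,0,0,0,0],
  ],
)

```text
time_s: 14.45
ee_pos: [0.5125, 0.132, 0.0336]
eef_rot: [3.142, -0.0, 1.468]
force: [-0.0, 4.5, 1.7]
grip_width: 0.0604
grip_force: 2.1
```

```bash
python3 lane.py top4.png
```

```text
carton lane xy [-54.6  -1.9] size [94.5 90.2] yaw -0.006
tcp lane [-134.9   -1.5] 0.0336 yaw rel -0.0041
```

servo_tool(
  plan=[
    [64,-0.005,0,0,0,0,-0.001],
    [64,-0.005,0,0,0,0,0],
    [64,-0.005,0,0,0,0,0],
    [64,-0.005,0,0,0,0,0],
    [64,-0.005,0,0,0,0,0],
    [64,-0.005,0,0,0,0,0],
    [64,-0.005,0,0,0,0,0],
    [64,-0.005,0,0,0,0,0],
  ],
)

```text
time_s: 15.5
ee_pos: [0.5083, 0.0921, 0.0335]
eef_rot: [-3.141, 0.0, 1.469]
force: [0.4, 2.8, 1.1]
grip_width: 0.0601
grip_force: 1.7
```

```bash
python3 lane.py top5.png
```

```text
carton lane xy [-6.  -1.8] size [78.5 92.7] yaw -1.506
tcp lane [-94.8  -1.6] 0.0335 yaw rel -0.0031
```

View pics/top5.png

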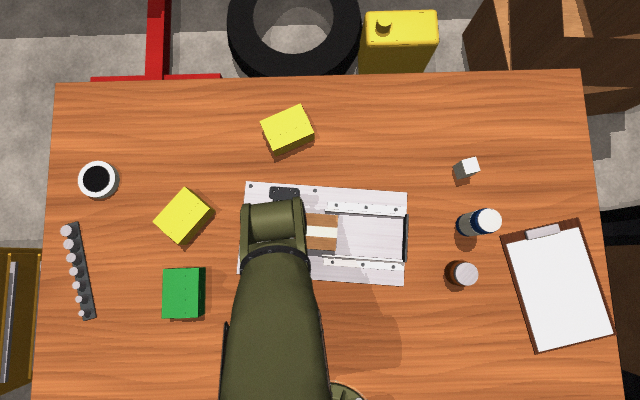

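The carton's front end (columns 308–337, rows 213–252) has entered the mouth with a gap on both sides. I'll keep pushing.

servo_tool(
  plan=[
    [64,-0.006,0,0,0,0,0],
    [64,-0.006,0,0,0,0,0],
    [64,-0.006,0,0,0,0,0],
    [64,-0.006,0,0,0,0,0],
    [64,-0.006,0,0,0,0,0],
    [64,-0.006,0,0,0,0,0],
    [64,-0.006,0,0,0,0,0],
    [64,-0.006,0,0,0,0,0],
  ],
)

```text
time_s: 16.55
ee_pos: [0.5034, 0.0443, 0.0335]
eef_rot: [-3.141, 0.0, 1.469]
force: [0.5, 2.4, -0.8]
grip_width: 0.0602
grip_force: 1.2
```

```bash
cat > side.py <<'E'
from lane import *
c=cam('top');p=cloud(c);L=lf(p[...,:2]*1000)
m=(p[...,2]>.052)&(p[...,2]<.075)&(abs(L[...,1])<75)&(L[...,0]>-20)&(L[...,0]<208)
v,u=np.nonzero(m);q=lf(ray(c,np.c_[u,v],.064)[:,:2]*1000);f=np.percentile(q[:,0],99.5)
for lo,hi in((8,23),(23,38),(38,53)):
    k=q[(q[:,0]<f-lo)&(q[:,0]>f-hi)]
    if len(k): print('behind front',lo,'y',k[:,1].min().round(1),k[:,1].max().round(1))
k=q[:,0]
print('front',[np.max(k[abs(q[:,1]-y)<8]).round(1) for y in(-30,0,30)]);tcp()
E
python3 side.py
```

```text
behind front 8 y -46.2 42.6
behind front 23 y -47.1 41.5
behind front 38 y -45.8 43.0
front [np.float64(80.3), np.float64(80.8), np.float64(79.7)]
tcp lane [-46.7  -1.7] 0.0335 yaw rel -0.0032
```

servo_tool(
  plan=[
    [64,-0.006,0,0,0,0,0],
    [64,-0.006,0,0,0,0,0],
    [64,-0.006,0,0,0,0,0],
    [64,-0.006,0,0,0,0,0],
    [64,-0.006,0,0,0,0,0],
    [64,-0.006,0,0,0,0,0],
    [64,-0.006,0,0,0,0,0],
    [64,-0.006,0,0,0,0,0],
  ],
)

```text
time_s: 17.6
ee_pos: [0.4986, -0.0034, 0.0336]
eef_rot: [-3.142, -0.0, 1.469]
force: [-0.3, 3.0, -0.8]
grip_width: 0.0602
grip_force: 1.1
```

```bash
python3 side.py
```

```text
behind front 8 y -47.2 42.8
behind front 23 y -46.3 42.4
behind front 38 y -46.8 41.4
front [np.float64(128.2), np.float64(128.8), np.float64(127.6)]
tcp lane [ 1.3 -1.8] 0.0336 yaw rel -0.0031
```

servo_tool(
  plan=[
    [64,-0.006,0,0,0,0,0],
    [64,-0.006,0,0,0,0,0],
    [64,-0.006,0,0,0,0,0],
    [64,-0.006,0,0,0,0,0],
    [64,-0.006,0,0,0,0,0],
    [64,-0.006,0,0,0,0,0],
    [64,-0.006,0,0,0,0,0],
    [64,-0.006,0,0,0,0,0],
  ],
)

```text
time_s: 18.65
ee_pos: [0.4937, -0.0512, 0.0336]
eef_rot: [3.142, 0.0, 1.469]
force: [0.6, 3.2, 0.4]
grip_width: 0.0601
grip_force: 1.4
```

servo_tool(
  plan=[
    [64,-0.004,0,0,0,0,0],
    [64,-0.004,0,0,0,0,0],
    [64,-0.004,0,0,0,0,0],
    [64,-0.004,0,0,0,0,0],
    [64,-0.003,0,0,0,0,0],
    [64,-0.003,0,0,0,0,0],
    [64,-0.003,0,0,0,0,0],
    [64,-0.002,0,0,0,0,0],
  ],
)

```text
time_s: 19.65
ee_pos: [0.491, -0.0778, 0.0336]
eef_rot: [3.142, -0.0, 1.469]
force: [0.1, 3.4, 0.3]
grip_width: 0.0605
grip_force: 1.6
```

```bash
python3 side.py
```

```text
behind front 8 y -47.1 41.3
front [np.float64(202.9), np.float64(201.8), np.float64(203.0)]
tcp lane [75.7 -2. ] 0.0336 yaw rel -0.003
```

servo_tool(
  plan=[
    [64,-0.001,0,0,0,0,0],
    [64,-0.001,0,0,0,0,0],
    [64,-0.001,0,0,0,0,0],
    [64,-0.001,0,0,0,0,0],
    [64,-0.001,0,0,0,0,0],
    [64,-0.001,0,0,0,0,0],
    [64,-0.001,0,0,0,0,0],
    [64,0,0,0,0,0,0],
  ],
)

```text
time_s: 20.7
ee_pos: [0.4903, -0.084, 0.0336]
eef_rot: [-3.141, -0.001, 1.469]
force: [-0.1, 9.2, 2.7]
grip_width: 0.0601
grip_force: 4.6
```

servo_tool(
  plan=[
    [64,-0.0005,0,0,0,0,0],
    [64,-0.0005,0,0,0,0,0],
    [64,-0.0005,0,0,0,0,0],
    [64,-0.0005,0,0,0,0,0],
    [64,0,0,0,0,0,0],
    [64,0,0,0,0,0,0],
    [64,0,0,0,0,0,0],
    [64,0,0,0,0,0,0],
  ],
)

```text
time_s: 21.7
ee_pos: [0.4901, -0.0842, 0.0337]
eef_rot: [-3.141, -0.003, 1.47]
force: [-0.4, 27.1, 6.2]
grip_width: 0.0603
grip_force: 13.1
```

The TCP has stalled with the force rising to 27 N, so the carton is against the stop. I'll back off and check.

servo_tool(
  plan=[
    [64,0.002,0,0,0,0,0],
    [64,0.005,0,0,0,0,0],
    [64,0.01,0,0,0,0,0],
    [64,0.02,0,0,0,0,0],
    [64,0,0,-0.04,0,0,0],
    [64,0,0,-0.05,0,0,0],
    [64,0,0,-0.05,0,0,0],
    [64,0.05,0,0,0,0,0],
  ],
)

```text
time_s: 22.7
ee_pos: [0.5005, -0.001, 0.1774]
eef_rot: [3.135, 0.0, 1.465]
force: [1.1, 0.5, -0.9]
grip_width: 0.06
grip_force: 0.0
```

servo_tool(
  plan=[
    [64,0.05,0,0,0,0,0],
    [64,0.05,0,0,0,0,0],
    [64,0.05,0,0,0,0,0],
    [64,0.02,0,0,0,0,0],
    [64,0,0,0,0,0,0],
    [64,0,0,0,0,0,0],
    [64,0,0,0,0,0,0],
    [64,0,0,0,0,0,0],
  ],
)

```text
time_s: 23.7
ee_pos: [0.5164, 0.1683, 0.1737]
eef_rot: [3.141, 0.0, 1.468]
force: [0.4, 0.3, -0.0]
grip_width: 0.06
grip_force: 0.0
```

```bash
python3 lane.py top6.png; python3 side.py
python3 - <<'E'
import cv2
im=cv2.imread('pics/top6.png');cv2.imwrite('pics/crop6.png',cv2.resize(im[150:300,300:500],None,fx=4,fy=4,interpolation=2))
E
```

```text
carton lane xy [148.9  -2.4] size [121.4  90.1] yaw -0.0
tcp lane [-172.    -1.2] 0.1737 yaw rel -0.0037
behind front 8 y -46.9 41.5
behind front 23 y -47.3 42.6
behind front 38 y -46.6 41.9
front [np.float64(208.1), np.float64(206.8), np.float64(208.1)]
tcp lane [-172.2   -1.2] 0.1737 yaw rel -0.0035
```

View pics/crop6.png

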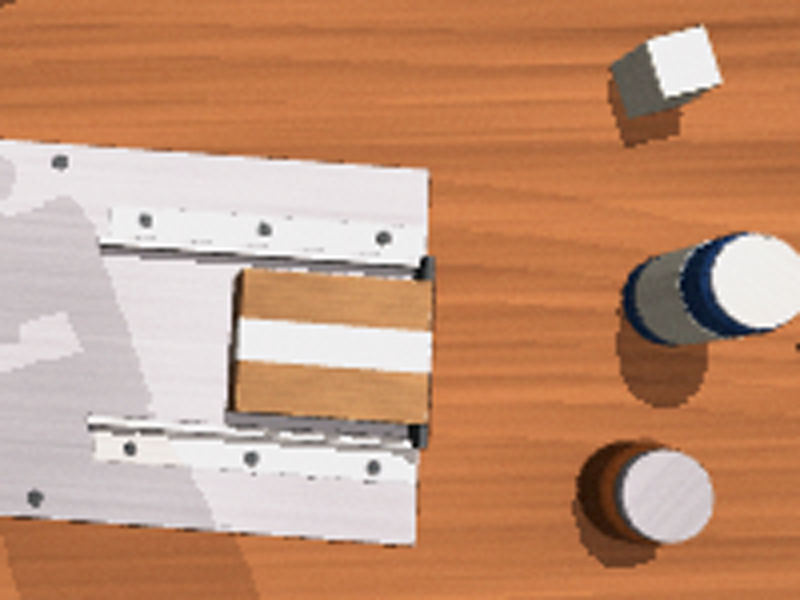

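The crop shows the carton square against the stop at its right edge (about column 430), with gaps to both rails. The can, jar and box haven't moved. The measured 149 mm falls about 3 mm short of the 152 mm target, and the stop itself measured about 4 mm short in the same calibration. Together with the 27 N stall, that says the carton is home.

```bash
python3 -c "
from station import ctrl
print(ctrl.hand_in())"
```

```text
the job is handed in; nothing more can be done
None
```

The carton is square and home against the end stop, about 2 mm off the centre line with roughly 9 mm clear of the nearer rail; the arm is parked clear, and the job was handed in at about 24 s (no verdict returned).

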